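# Show the spice jar's code to the pantry scanner

### The job

Stand the spice jar that carries the blue-edged code sticker upright in the middle of the white ring on the label scanner's foot, turned so that its sticker squarely faces the scanner's dark window. Leave the two other spice jars where they stand.

Things in the scene. Friction and masses are not known exactly. Their poses are not given: they have to be found in the camera images.
- jar: Round spice jar, 45 mm diameter, 106 mm tall, 0.11 kg, red cap (45 mm diameter, top 21 mm, fixed). On one side a blue-edged white sticker with black bars, 36 x 52 mm; on the same side a blue mark on the cap from near the middle of its top to its edge and down its side. Starts upright on the worktop. Origin: centre of underside; z up; +x points out of the jar through the sticker's middle
- code (a point): Middle of the code sticker: on the jar's surface, 22.5 mm from its axis along the jar's +x, 46 mm above its base
- jar_b: A look-alike spice jar of the same size (45 mm in diameter, 106 mm tall, red cap) with its own printed label but no blue-edged sticker and no blue mark on its cap; to be left alone. Origin: centre of the underside, z up
- jar_c: Another look-alike spice jar without blue sticker or blue mark, same size; to be left alone. Origin: centre of the underside, z up
- scanner: Fixed label scanner: grey foot 190 x 96 mm, top 4 mm above the worktop, with a white ring; white housing 60 deep, 90 wide, top 100 mm above the worktop, front 85 mm from the ring's centre. Origin: on the worktop under the ring's centre; z up; +x level from ring to window. The sticker faces the window when the jar's +x points along the scanner's +x
- ring (a point): Centre of the white ring (66 mm outer, 58 mm inner diameter, printed flat) on top of the scanner's foot, 4 mm above the worktop: the jar's base belongs here
- window (a point): Middle of the scanner's dark window (56 mm wide, 46 mm high, with a thin red line across it), 82 mm from the ring's axis, 52 mm above the worktop

How it is judged:
At the end, for the whole second after the job is handed in: The jar with the blue-edged code sticker stands upright (within 0.1 rad) and at rest on the scanner's foot, its axis within 15 mm of the ring's centre, its sticker facing the window within 0.3 rad (17 degrees); the two other spice jars stand upright within 30 mm of where they were (horizontal distance between jar and ring below 0.015 m and z of jar in the frame of ring between -0.003 and 0.004 m and angle between each of jar, jar_b, jar_c's own z axis and vertical below 0.1 rad and angle between the x axis of jar and the x axis of scanner, either way round below 0.3 rad and x of code in the frame of scanner above 0 m and linear speed of jar below 0.02 m/s and angular speed of jar below 0.1 rad/s and distance of each of jar_b, jar_c from where it was at the start of the episode below 0.03 m); the robot touches nothing.
It fails at once if another spice jar is moved by more than 30 mm (distance of any of jar_b, jar_c from where it was at the start of the episode above 0.03 m).
It also fails if it takes over 32 s, if anything falls off the work surface, if the arm or the gripper's body presses on something with over 40 N, if the wrist force passes 120 N, or if a joint passes its speed limit or range.

### The arm

A 7-joint arm with a two-finger parallel gripper is mounted at the origin on a cart in front of the work surface, level with it; the furniture and walls round the work are solid. World frame = base frame: x ahead of the robot, y to its left, z up, the work surface at z = 0. Lengths are in m, angles in rad, forces in N, time in s.
With the tool pointing down it reaches from about 0.425 to 0.975 m from the base axis. Payload 16.7 kg.
Tool frame: the origin (TCP) lies between the finger pads; the fingertips stand 22 mm ahead of it and the grasp point (between the pads) lies 3 mm ahead of it (manip.finger_overhang is the distance from the TCP to the fingertips, in m); z points along the fingers, y is the line along which they close (so a half turn about z gives the same grasp; the last joint's range is limited). The gripper opens to 85 mm and grips with 20 to 120 N. Pads are 22 mm wide; open, the fingers measure 114 mm over their backs; the gripper's body (76 mm by 85 mm) begins 54 mm behind the grasp point. The pads swing forward as they close: fully open they stand 13 mm farther back than shut.
Start: joints at [1.089, 0.426, 0.074, 1.606, -0.034, 1.111, -0.067], TCP at [0.22, -0.638, 0.253] pointing down, gripper open.
Joint ranges: [-2.85, 2.85], [-0.5, 2.14], [-1.23, 1.37], [0.21, 2.46], [-1.02, 4.16], [0.16, 2.05], [-2.73, 2.73]. Speed limits (rad/s): [1.89, 1.89, 2.39, 2.39, 3.01, 3.01, 3.01].

### API

Orientations are given as a 3x3 rotation matrix whose columns are the frame's x, y, z axes.
In Python, from plant import manip, status, camera, calibration, order, spot_in, cut_out, landmark_of gives the robot as it stands. Calls block until the motion is done:
- manip.movep(position, orientation): joint-space move of the TCP to a pose.
- manip.move_l(position, frame=None, v=0.15, threshold=None): straight line of the TCP; frame=None keeps the orientation; v is the mean speed in m/s. With threshold (N) it stops when the force on the tool has changed by that much, and returns True; else False.
- manip.goto_joints(angles): joint-space move.
- manip.move_gripper(opening, grasp_force=None): finger opening in m; grasp_force is the grip in N (None keeps the last); returns when the fingers have stopped.
- manip.dwell(seconds).
- manip.ik(position, orientation): joint angles nearest the present ones, or None.
- status.get_obs(): the state.
- camera(name): name is "side" or "top"; returns the picture (384x512x3 uint8, blue, green, red); there is no depth.
- calibration(name): a dict with "K" (3x3 intrinsics, pixels), "k1" (the pictures are not rectified: a ray, as slopes to the right and down, at radius r is drawn at 1 + k1 r^2 times it, then the intrinsics apply), "world_from_camera" (4x4, takes a point from camera to world coordinates). Camera axes: x right, y down, z forward; pixel columns grow to the right and rows downward; lengths in m; the calibration is good to about 2 mm. A picture is of the moment at which its call begins. calibration takes no time and is no camera call.
A pose or a line that the arm cannot do raises manip.IKError and nothing moves.
- order.close_job(): hands the job in; it is judged then, once.
Trained networks look in the newest picture that a camera, given by its name, has taken for a name from the list of things; names that differ only in an ending like _2 or _b are one class to them, and where a whole thing is asked for, a point or a joint stands for the part that bears it (a point fixed in the world has none). Each returns a list of dicts, best first, with "score" (0 to 1); they miss things now and then, are a little off and sometimes report something else, mostly with a low value. They report only what shows in the picture. A call takes as long as a camera call.
- spot_in(camera, thing): "point" ([x, y, z] in m, in the coordinates of the camera as it stood for that picture, good to about 4 mm: the middle of the surface that is visible of it).
- cut_out(camera, thing): "region" (384x512 bool, what is visible of it).
- landmark_of(camera, thing): "point" ([x, y, z] in m, in the coordinates of the camera as it stood for that picture, good to about 4 mm: a listed point, or the origin of a listed thing).
The state is a dict: "time_s": time; "q": joint angles; "dq": joint speeds; "joint_torque": joint torques, N m; "tool_pos": TCP position; "ee_rot": TCP orientation; "contact_force": force on the tool from outside, world axes, zero at the start; "wrist_torque": the same for the moment, N m; "width": finger opening in m; "grasp_force": force on a finger pad.
Only numpy, scipy, OpenCV 4.12 (cv2) and the standard library are available. Lean on these libraries where they do the work, as an engineer would, in place of code of your own. Each camera call takes 0.05 s, during which the arm holds its last target. There are 200 camera calls.

## Working session

There is one attempt and no reset: what is moved stays moved. The work goes in short steps, each a Python script; the robot and the scene stay as the last script left them, time stands still between calls to the robot, and variables do not carry over. Pictures are saved under pics/ and viewed, at most 10 in all, crops included, and the job is handed in when it is done.

```bash
mkdir -p pics; ls
cat > h.py <<'E'
import numpy as np, cv2
from plant import manip, status, camera, calibration, order, spot_in, cut_out, landmark_of
def w(c,p):
    T=calibration(c)["world_from_camera"]; T=np.array(T); return T[:3,:3]@np.array(p)+T[:3,3]
def pix2plane(c,uv,z):
    C=calibration(c);K=np.array(C["K"]);T=np.array(C["world_from_camera"])
    d=(np.array(uv)-[K[0,2],K[1,2]])/[K[0,0],K[1,1]]; s=d.copy()
    for _ in range(30): s=d/(1+C["k1"]*(s@s))
    r=T[:3,:3]@np.array([s[0],s[1],1]); t=(z-T[2,3])/r[2]; return T[:3,3]+t*r
E
python3 - <<'E'
from h import *
ims=[]
for c in ("side","top"):
    im=camera(c); cv2.imwrite(f"pics/{c}0.png",im)
    print(c,np.round(calibration(c)["world_from_camera"],3).tolist())
    for t in ("jar","jar_b","scanner","ring","window","code"):
        for d in landmark_of(c,t)[:4]: print(c,t,round(d["score"],2),w(c,d["point"]).round(3))
print(status.get_obs()["time_s"])
E
```

```text
pics
plant.py
side [[-0.936, -0.198, 0.29, 0.262], [-0.351, 0.526, -0.775, 0.604], [0.001, -0.827, -0.562, 0.544], [0.0, 0.0, 0.0, 1.0]]
side jar 0.65 [ 0.477 -0.303 -0.002]
side jar 0.62 [ 0.47  -0.046 -0.005]
side jar 0.57 [ 0.587 -0.195 -0.   ]
side jar_b 0.65 [ 0.477 -0.303 -0.002]
side jar_b 0.62 [ 0.47  -0.046 -0.005]
side jar_b 0.57 [ 0.587 -0.195 -0.   ]
side scanner 0.65 [ 0.494  0.146 -0.002]
side ring 0.6 [0.498 0.145 0.005]
side window 0.88 [0.557 0.202 0.054]
side window 0.72 [ 0.588 -0.193 -0.   ]
side window 0.16 [0.497 0.146 0.004]
side code 0.97 [ 0.452 -0.051  0.047]
top [[0.004, -0.976, 0.217, 0.266], [-1.0, -0.005, -0.004, -0.037], [0.005, -0.217, -0.976, 1.195], [0.0, 0.0, 0.0, 1.0]]
top jar 0.88 [ 0.59  -0.19   0.001]
top jar 0.86 [ 0.474 -0.042 -0.005]
top jar 0.81 [ 0.475 -0.302 -0.003]
top jar_b 0.88 [ 0.59  -0.19   0.001]
top jar_b 0.86 [ 0.474 -0.042 -0.005]
top jar_b 0.81 [ 0.475 -0.302 -0.003]
top scanner 0.69 [0.491 0.144 0.002]
top ring 0.66 [0.495 0.144 0.003]
top window 0.69 [0.556 0.197 0.053]
top code 0.72 [ 0.452 -0.052  0.045]
top code 0.69 [0.558 0.196 0.051]
0.7
```

View pics/side0.png

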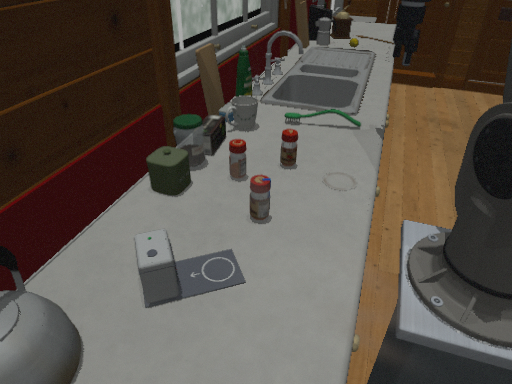

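View pics/top0.png

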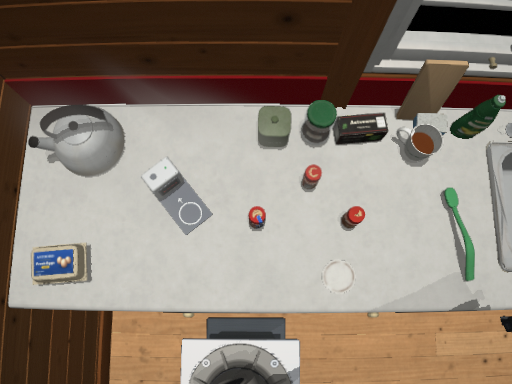

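The top view shows the blue-marked jar at about (257,217), the ring at (190,213), and the housing up and to the left. The side view shows the same jar at (260,198) and the scanner window facing the ring. Next I'll measure the yaw from the blue mark.

Run:
```python
from h import *
a=cv2.imread("pics/top0.png");b=cv2.imread("pics/side0.png")
A=cv2.resize(a[195:240,235:280],(400,400),interpolation=cv2.INTER_CUBIC);B=cv2.resize(b[168:228,230:290],(400,400),interpolation=cv2.INTER_CUBIC)
cv2.imwrite("pics/crop0.png",np.hstack([A,B]))
hsv=cv2.cvtColor(a,cv2.COLOR_BGR2HSV)[195:240,235:280]
red=((hsv[...,0]<8)|(hsv[...,0]>172))&(hsv[...,1]>150)&(hsv[...,2]>60)
blue=(hsv[...,0]>100)&(hsv[...,0]<140)&(hsv[...,1]>80)&(hsv[...,2]>50)
for n,m in(("red",red),("blue",blue)):
    y,x=np.nonzero(m);p=[x.mean()+235,y.mean()+195];print(n,m.sum(),p,pix2plane("top",p,.106).round(4),x.min()+235,x.max()+235,y.min()+195,y.max()+195)
P=[]
for c in ("top","side"):
  for k in range(3):
    camera(c)
    for t in("jar","ring","window","code"):
        L=[w(c,d["point"]) for d in landmark_of(c,t)]
        ref=dict(jar=[.472,-.044,0],ring=[.496,.144,.004],window=[.556,.2,.052],code=[.452,-.052,.046])[t]
        L=[p for p in L if np.linalg.norm(p-ref)<.03]
        if L: P.append((t,L[0]))
for t in("jar","ring","window","code"):
    v=np.array([p for n,p in P if n==t]);print(t,len(v),v.mean(0).round(4),v.std(0).round(4))
```

```text
red 123 [np.float64(255.6910569105691), np.float64(215.03252032520325)] [ 0.4705 -0.0394  0.106 ] 249 264 207 223
blue 26 [np.float64(259.11538461538464), np.float64(219.42307692307693)] [ 0.459  -0.0483  0.106 ] 257 262 216 224
jar 6 [ 0.4741 -0.0447 -0.0027] [0.0019 0.002  0.0013]
ring 6 [0.4938 0.1456 0.0044] [0.0031 0.0012 0.0009]
window 6 [0.5582 0.1994 0.0536] [0.0015 0.0009 0.0007]
code 6 [ 0.4513 -0.051   0.046 ] [0.0011 0.002  0.0023]
```

View pics/crop0.png

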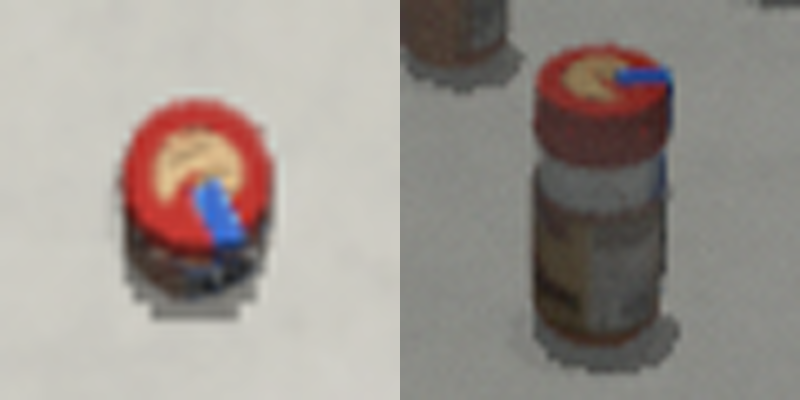

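The crop shows the blue mark pointing down and slightly right in the top view, and almost exactly right in the side view. Both give a jar yaw of about -159°. The scanner's yaw is about 41°.

```bash
cat >> h.py <<'E'
def R(psi): # tool down, tool x at yaw psi (deg)
    a=np.radians(psi);c,s=np.cos(a),np.sin(a)
    return np.array([[c,s,0],[s,-c,0],[0,0,-1.]])
E
python3 - <<'E'
from h import *
print(pix2plane("top",(257.3,214.1),.106).round(4))
im=cv2.imread("pics/top0.png")
g=cv2.cvtColor(im,cv2.COLOR_BGR2GRAY)[190:238,170:212]
m=(g>165).astype(np.uint8);n,l,s,cc=cv2.connectedComponentsWithStats(m)
for i in range(1,n):
    if s[i,4]>15:
        x,y,ww,hh,ar=s[i];c=(170+x+(ww-1)/2,190+y+(hh-1)/2);print(s[i],c,pix2plane("top",c,.004).round(4))
print(status.get_obs()["ee_rot"].round(2).tolist())
for p in range(-180,180,30):
    a=manip.ik([.474,-.044,.076],R(p));b=manip.ik([.494,.145,.08],R(p))
    print(p,None if a is None else np.round(a,2),None if b is None else np.round(b,2))
E
```

```text
[ 0.4729 -0.0436  0.106 ]
[ 24   0  18  22 204] (np.float64(202.5), np.float64(200.5)) [0.5309 0.112  0.004 ]
[  9  12  23  23 118] (np.float64(190.0), np.float64(213.0)) [0.4944 0.1464 0.004 ]
[  0  26  42  22 515] (np.float64(190.5), np.float64(226.5)) [0.4558 0.1435 0.004 ]
[[0.95, 0.33, 0.0], [0.33, -0.95, 0.0], [0.0, -0.0, -1.0]]
-180 [ 0.56  0.45 -0.71  2.15  0.46  0.69  1.11] [ 0.38  0.61 -1.    2.06  0.69  0.85  0.55]
-150 [ 0.8   0.57 -1.03  2.14  0.69  0.81  1.42] [ 0.4   0.62 -1.03  2.06  0.71  0.87  1.06]
-120 [ 0.8   0.57 -1.03  2.14  0.69  0.81  1.95] [ 0.4   0.62 -1.03  2.06  0.71  0.87  1.58]
-90 [-0.93  0.76  1.21  2.23 -0.99  0.88 -2.21] [ 0.4   0.62 -1.03  2.06  0.71  0.87  2.1 ]
-60 [ 0.03  0.36 -0.08  2.18  0.05  0.6  -2.71] [-1.17  0.65  1.02  2.14 -0.81  0.8  -2.25]
-30 [ 0.14  0.37 -0.21  2.18  0.13  0.61 -2.26] [-0.92  0.48  0.64  2.13 -0.46  0.67 -2.06]
0 [ 0.21  0.38 -0.3   2.17  0.19  0.62 -1.79] [ 0.04  0.45 -0.54  2.08  0.36  0.7  -2.31]
30 [ 0.27  0.38 -0.37  2.17  0.23  0.63 -1.31] [ 0.16  0.49 -0.69  2.07  0.46  0.74 -1.87]
60 [ 0.33  0.39 -0.44  2.17  0.28  0.64 -0.82] [ 0.34  0.57 -0.93  2.06  0.64  0.82 -1.5 ]
90 [ 0.38  0.4  -0.5   2.16  0.31  0.65 -0.34] [ 0.31  0.56 -0.9   2.06  0.61  0.81 -0.96]
120 [ 0.43  0.41 -0.56  2.16  0.35  0.66  0.15] [ 0.33  0.57 -0.92  2.06  0.63  0.82 -0.44]
150 [ 0.48  0.42 -0.62  2.16  0.39  0.67  0.64] [ 0.35  0.59 -0.96  2.06  0.66  0.83  0.05]
```

Run:
```python
from h import *
o=lambda s:print(s,{k:np.round(v,3).tolist() for k,v in status.get_obs().items() if k in("time_s","tool_pos","width","grasp_force","contact_force")})
x,y=.4735,-.044; rx,ry=.4942,.146
manip.movep([x,y,.2],R(-159.5));o("above")
manip.move_l([x,y,.075],v=.12);o("down")
manip.move_gripper(.0,grasp_force=40);o("grip")
manip.move_l([x,y,.21],v=.15);o("lift")
manip.movep([rx,ry,.21],R(41));o("over")
manip.move_l([rx,ry,.09],v=.15)
t=manip.move_l([rx,ry,.074],v=.03,threshold=6);print(t);o("placed")
```

```text
above {'time_s': 4.508, 'tool_pos': [0.474, -0.045, 0.2], 'contact_force': [0.975, -0.213, 1.18], 'grasp_force': 0.0, 'width': 0.085}
down {'time_s': 5.7, 'tool_pos': [0.474, -0.044, 0.076], 'contact_force': [0.421, -0.778, 0.148], 'grasp_force': 0.0, 'width': 0.085}
grip {'time_s': 6.167, 'tool_pos': [0.474, -0.044, 0.075], 'contact_force': [-1.016, 0.666, 6.057], 'grasp_force': 39.709, 'width': 0.043}
lift {'time_s': 7.217, 'tool_pos': [0.473, -0.044, 0.209], 'contact_force': [-1.028, -0.14, -1.859], 'grasp_force': 40.615, 'width': 0.043}
over {'time_s': 9.892, 'tool_pos': [0.494, 0.146, 0.21], 'contact_force': [0.379, -0.742, -1.431], 'grasp_force': 40.622, 'width': 0.043}
True
placed {'time_s': 11.267, 'tool_pos': [0.495, 0.146, 0.079], 'contact_force': [0.484, -0.576, 1.961], 'grasp_force': 40.249, 'width': 0.043}
```

Run:
```python
from h import *
manip.move_gripper(.085); manip.dwell(.2)
manip.move_l([.4942,.146,.23],v=.2)
manip.movep([.45,-.15,.3],R(0))
for c in("top","side"):
    im=camera(c); cv2.imwrite(f"pics/{c}1.png",im)
    for t in("jar","code"):
        for d in landmark_of(c,t): print(c,t,round(d["score"],2),w(c,d["point"]).round(3))
a=cv2.imread("pics/top1.png");b=cv2.imread("pics/side1.png")
f=lambda i:cv2.resize(i,(400,400),interpolation=cv2.INTER_CUBIC)
cv2.imwrite("pics/crop1.png",np.hstack([f(a[155:235,135:215]),f(b[200:310,135:245])]))
print(status.get_obs()["time_s"])
```

```text
top jar 0.56 [0.497 0.142 0.001]
top code 0.65 [0.506 0.161 0.051]
side jar 0.89 [0.491 0.143 0.   ]
side jar 0.82 [ 0.589 -0.191  0.003]
side code 0.61 [0.507 0.164 0.051]
side code 0.36 [0.494 0.145 0.001]
14.3417
```

View pics/crop1.png

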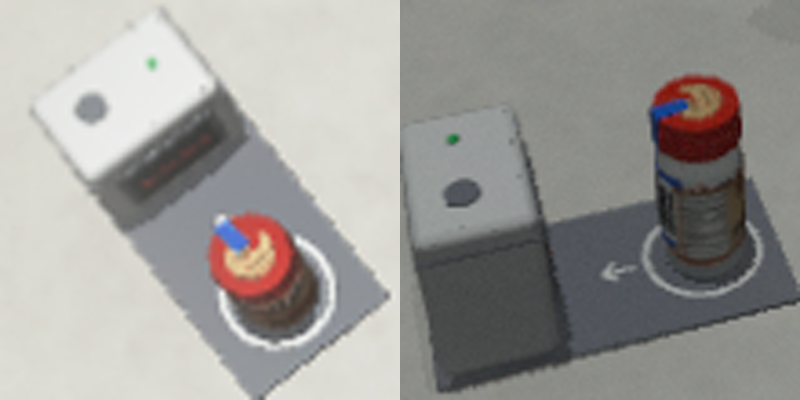

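The jar stands upright inside the ring, with its mark toward the window. The top crop has the cap at about (250,253) and the mark's end at (218,222). I'll check the yaw and centring numerically.

Run:
```python
from h import *
for c,(u0,u1,v0,v1) in(("top",(170,205,190,222)),("side",(200,232,215,246))):
    im=cv2.imread(f"pics/{c}1.png");h=cv2.cvtColor(im,cv2.COLOR_BGR2HSV)
    m=(h[...,0]>100)&(h[...,0]<130)&(h[...,1]>110)&(h[...,2]>90); k=np.zeros_like(m);k[v0:v1,u0:u1]=1;m&=k
    v,u=np.nonzero(m)
    P=np.array([pix2plane(c,p,.110)[:2] for p in zip(u,v)])
    for ctr in([.4942,.146],):
        d=P-ctr; r=np.hypot(*d.T); s=r<.023
        q=d[s].mean(0);print(c,len(u),s.sum(),q.round(4),np.degrees(np.arctan2(q[1],q[0])).round(1))
    w_,V=np.linalg.eigh(np.cov(P[s].T));print("pca",np.degrees(np.arctan2(V[1,1],V[0,1])).round(1),w_)
# foot edges, arrow
A=[pix2plane("top",(135+x/5-.4,155+y/5-.4),.004)[:2] for x,y in((130,232),(258,397),(250,130),(388,295))]
for a,b in((0,1),(2,3)):
    d=A[a]-A[b];print("edge",np.degrees(np.arctan2(d[1],d[0])).round(1))
print("far mid",((A[1]+A[3])/2).round(4))
camera("top")
for t in("jar","jar_b"):
    for d in landmark_of("top",t):print(w("top",d["point"]).round(3))
```

```text
top 18 18 [0.0098 0.0091] 42.9
pca -135.9 [6.10944404e-06 2.17522668e-05]
side 29 29 [0.0109 0.0099] 42.3
pca 51.7 [5.86386216e-06 2.82303577e-05]
edge 39.3
edge 40.5
far mid [0.4637 0.1191]
[0.494 0.145 0.   ]
[0.494 0.145 0.   ]
```

```bash
python3 -c "
from h import *
print(order.close_job())"
```

```text
the job is handed in; nothing more can be done
None
```

The blue-stickered jar stands upright in the ring, its sticker within about 3° of square to the window by my measurements. The arm stayed clear of the other two jars, though I didn't re-measure both of them before handing the job in.

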